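Fit tumbler brackets in the coffee cupboard

ROBOT

A 7-joint arm with a two-finger parallel gripper is mounted at the origin on the work surface. World frame = base frame: x ahead of the robot, y to its left, z up, the work surface at z = 0. Lengths are in m, angles in rad, forces in N, time in s.
With the tool pointing down it reaches from about 0.425 to 0.825 m from the base axis. Payload 3.6 kg.
Tool frame: the origin (TCP) lies where the fingers leave the gripper's body, on its centre line; the fingertips stand 73 mm ahead of it and the grasp point (between the pads) lies 54 mm ahead of it; x points along the fingers, y is the direction in which the jaws open and shut, and the axes are right-handed (so a half turn about x gives the same grasp; the last joint's range is limited). The gripper opens to 85 mm and grips with 20 to 120 N. Pads are 22 mm wide; open, the fingers measure 114 mm over their backs; the gripper's body (76 mm by 85 mm) begins 54 mm behind the grasp point. The pads swing forward as they close: fully open they stand 13 mm farther back than shut.
Start: joints at [1.302, 0.615, -0.013, 1.423, 0.008, 1.103, -0.04], TCP at [0.156, -0.631, 0.304] pointing down, gripper open.
Joint ranges: [-3.12, 3.12], [-0.3, 2.06], [-1.34, 1.32], [0.26, 2.42], [-1.36, 4.5], [0.01, 1.98], [-2.84, 2.84]. Speed limits (rad/s): [2.79, 2.79, 3.14, 3.14, 3.14, 3.14, 3.14].

INTERFACE

Orientations are given as a unit quaternion [x, y, z, w].
In Python, from station import arm, snapshot, camera_info, ticket gives the robot as it stands. Calls block until the motion is done:
- arm.movep(position, orientation): joint-space move of the TCP to a pose.
- arm.line_to(position, velocity=0.15, ori=None): straight line of the TCP; ori=None keeps the orientation; velocity is the mean speed in m/s.
- arm.move_j(angles): joint-space move.
- arm.move_gripper(opening, effort=None): opening from 0.0 (shut) to 1.0 (fully open); effort is the grip in N (None keeps the last); returns when the fingers have stopped.
- arm.pause(seconds).
- arm.ik(position, orientation): joint angles nearest the present ones, or None.
- snapshot(name): name is "scene" or "side" or "wrist"; returns the picture (384x512x3 uint8, blue, green, red); there is no depth.
- camera_info(name): a dict with "fx", "fy", "cx", "cy" (pixels), "R" (3x3) and "t" (3): a world point X has camera coordinates R X + t; the wrist camera has in their place "T_tool_cam" (4x4, takes a point from camera to tool coordinates, whose origin is the TCP and whose axes are the tool frame's). Camera axes: x right, y down, z forward; pixel columns grow to the right and rows downward; lengths in m; the calibration is good to about 2 mm. A picture is of the moment at which its call begins: read the wrist's pose just before it. camera_info takes no time and is no camera call.
A pose or a line that the arm cannot do raises arm.MotionError and nothing moves.
- ticket.finish_job(): hands the job in, once; it reports no verdict.
Readings, each from a call of its own:
- arm.read_time(): time.
- arm.read_joint_positions(): joint angles.
- arm.read_dq(): joint speeds.
- arm.read_effort(): joint torques, N m.
- arm.read_tool_pos(): TCP position.
- arm.read_eef_rot(): TCP orientation.
- arm.read_ft_force(): force on the tool from outside, world axes, zero at the start.
- arm.read_wrist_torque(): the same for the moment, N m.
- arm.read_opening(): opening from 0.0 (shut) to 1.0 (fully open).
Only numpy, scipy, OpenCV 4.12 (cv2) and the standard library are available. Lean on these libraries where they do the work, as an engineer would, in place of code of your own. Each camera call takes 0.05 s, during which the arm holds its last target. There are 200 camera calls.

TASK

Clear the moka pot and the canister out of the cupboard first and stand them both on the cork mat. Then fit every loose bracket to an upright of its own: hook its claws into the slots and press it down until it locks fully home, and stand each glass tumbler upright in the middle of a bracket's tray, one to a tray. Leave the lemon spoon rest, the sugar bowl and the tamper where they are, and do not tip a tumbler over.

Things in the scene. Friction and masses are not known exactly. Their poses are not given: they have to be found in the camera images.
- cupboard: White painted cupboard carcass on the worktop, fixed, 240 deep (x) x 480 wide (y) x 188 high; top and back are off, its door is folded back outside its right (-y) side. Origin at worktop level, mid-width, 110 mm behind the front edge; +x away from the robot. Its floor is 18 mm above the origin; insides of the side walls at y = +-224.
- mat: Cork mat on the worktop, 260 (its own x) x 150 (its own y) x 4 mm thick, fixed. Origin: centre of its underside.
- pot: Squat aluminium moka pot, 140 high over its knob, base 92 across; black lid knob 22 across, from 112 to 140 mm above its foot; black handle reaching 84 mm out on its own -x side, from 44 to 104 mm high. 0.3 to 0.8 kg. Origin: centre of its foot.
- canister: Closed squat round stainless canister, 91 across, 115 high over its black lid knob, which is 22 across, from 87 to 115 mm above the foot. 0.25 to 0.6 kg. Origin: centre of its foot.
- lemon: Lemon-shaped ceramic spoon rest, 96 x 64 x 12, on the cupboard's floor, low enough to stay under a bracket. A bystander. Origin: centre of its underside.
- sugar: White lidded sugar bowl, 72 across, 75 high. A bystander. Origin: centre of its underside.
- tamper: Dark coffee tamper standing on its 58 mm foot, 88 high. A bystander. Origin: centre of its underside.
- slot1 (a point): Middle of the bottom edge of the upper slot of an upright, on its front face; +x into the upright (away from the robot), z up. Three aluminium uprights, fixed in the cupboard at different heights, 44 wide, tops 40 mm above this point; each has two slots, one above the other, 16 wide, 30 high, the lower one's bottom edge 38 mm below this point.
- slot2 (a point): The same point on another upright. The slots go through the 4 mm front face, hollow behind for 26 mm; a sprung ball catch sits behind the upper slot.
- slot3 (a point): The same point on the third upright.
- bracket1: Steel bracket with a small tray, standing on its base plate (6 thick, x -45 to 65, y +-40; origin under it, z up). Rims to z=12 round the seat, inner faces at x=-39, y=+-34. Behind the seat a grip rib (x 29 to 57, 14 thick in y), then a spine (x 57 to 65, 24 wide), both up to z=80. Claws point to its +x, see claw1; fitting, see bracket2. 0.17 to 0.29 kg. May be absent.
- claw1 (a point): On bracket1, spine's back face, underside of the upper claw's neck (x=65, y=0, z=64 of the bracket); meets an upright's slot point when fully home. Two claws, 8 wide: necks 8 high, undersides at z=26 and 64, reaching to x=71.5, then lips to x=76 hanging 12 mm below the necks' undersides; the upper lip has a small nose to x=80.
- seat1 (a point): On bracket1, middle of the tray's seat, on top of the base plate (x=-5, y=0, z=6 mm of the bracket).
- tumbler1: Clear glass espresso tumbler, open top, 52 across at the rim (foot a little narrower), 65 high, about 130 g. Origin: centre of its foot. May be absent.
- bracket2: Like bracket1; any bracket fits any upright. Fitting: held about 17 mm above its final height, both claws pass into both slots (5 mm spare up and down, 4 mm each side); push in till the spine meets the upright, then press down: the nose rides over the catch (5 to 15 N) and the necks land on the slots' bottom edges. Unpressed it may hang about 10 mm too high. May be absent.
- claw2 (a point): The same point on bracket2.
- seat2 (a point): On bracket2, middle of the tray's seat, on top of the base plate (x=-5, y=0, z=6 mm of the bracket).
- tumbler2: Like tumbler1. May be absent.
- bracket3: Like bracket1. May be absent.
- claw3 (a point): The same point on bracket3.
- seat3 (a point): On bracket3, middle of the tray's seat, on top of the base plate (x=-5, y=0, z=6 mm of the bracket).
- tumbler3: Like tumbler1. May be absent.

How it is judged:
On the way, in this order (a step that is already met when the one before it is completed fails the run):
1. the pot and the canister both stand on the mat (x of pot in the frame of mat between -0.1 and 0.1 m and y of pot in the frame of mat between -0.05 and 0.05 m and z of pot in the frame of mat between -0.002 and 0.012 m and angle between each of pot, canister's own z axis and vertical below 0.1 rad and x of canister in the frame of mat between -0.1 and 0.1 m and y of canister in the frame of mat between -0.05 and 0.05 m and z of canister in the frame of mat between -0.002 and 0.012 m), for 0.2 s.
2. every bracket is locked home in an upright (((x of claw1 in the frame of slot1 between -0.006 and 0.004 m and y of claw1 in the frame of slot1 between -0.007 and 0.007 m and z of claw1 in the frame of slot1 between -0.004 and 0.004 m and angle between the z axis of bracket1 and the z axis of slot1, either way round below 0.1 rad and angle between the x axis of bracket1 and the x axis of slot1, either way round below 0.2 rad) or (x of claw1 in the frame of slot2 between -0.006 and 0.004 m and y of claw1 in the frame of slot2 between -0.007 and 0.007 m and z of claw1 in the frame of slot2 between -0.004 and 0.004 m and angle between the z axis of bracket1 and the z axis of slot2, either way round below 0.1 rad and angle between the x axis of bracket1 and the x axis of slot2, either way round below 0.2 rad) or (x of claw1 in the frame of slot3 between -0.006 and 0.004 m and y of claw1 in the frame of slot3 between -0.007 and 0.007 m and z of claw1 in the frame of slot3 between -0.004 and 0.004 m and angle between the z axis of bracket1 and the z axis of slot3, either way round below 0.1 rad and angle between the x axis of bracket1 and the x axis of slot3, either way round below 0.2 rad)) and ((x of claw2 in the frame of slot1 between -0.006 and 0.004 m and y of claw2 in the frame of slot1 between -0.007 and 0.007 m and z of claw2 in the frame of slot1 between -0.004 and 0.004 m and angle between the z axis of bracket2 and the z axis of slot1, either way round below 0.1 rad and angle between the x axis of bracket2 and the x axis of slot1, either way round below 0.2 rad) or (x of claw2 in the frame of slot2 between -0.006 and 0.004 m and y of claw2 in the frame of slot2 between -0.007 and 0.007 m and z of claw2 in the frame of slot2 between -0.004 and 0.004 m and angle between the z axis of bracket2 and the z axis of slot2, either way round below 0.1 rad and angle between the x axis of bracket2 and the x axis of slot2, either way round below 0.2 rad) or (x of claw2 in the frame of slot3 between -0.006 and 0.004 m and y of claw2 in the frame of slot3 between -0.007 and 0.007 m and z of claw2 in the frame of slot3 between -0.004 and 0.004 m and angle between the z axis of bracket2 and the z axis of slot3, either way round below 0.1 rad and angle between the x axis of bracket2 and the x axis of slot3, either way round below 0.2 rad)) and ((x of claw3 in the frame of slot1 between -0.006 and 0.004 m and y of claw3 in the frame of slot1 between -0.007 and 0.007 m and z of claw3 in the frame of slot1 between -0.004 and 0.004 m and angle between the z axis of bracket3 and the z axis of slot1, either way round below 0.1 rad and angle between the x axis of bracket3 and the x axis of slot1, either way round below 0.2 rad) or (x of claw3 in the frame of slot2 between -0.006 and 0.004 m and y of claw3 in the frame of slot2 between -0.007 and 0.007 m and z of claw3 in the frame of slot2 between -0.004 and 0.004 m and angle between the z axis of bracket3 and the z axis of slot2, either way round below 0.1 rad and angle between the x axis of bracket3 and the x axis of slot2, either way round below 0.2 rad) or (x of claw3 in the frame of slot3 between -0.006 and 0.004 m and y of claw3 in the frame of slot3 between -0.007 and 0.007 m and z of claw3 in the frame of slot3 between -0.004 and 0.004 m and angle between the z axis of bracket3 and the z axis of slot3, either way round below 0.1 rad and angle between the x axis of bracket3 and the x axis of slot3, either way round below 0.2 rad))), for 0.2 s.
At the end, for the whole second after the job is handed in: Pot and canister upright on the mat (centres within 100 mm of its middle lengthwise, 50 mm across); every bracket level in an upright, claw point within 4 mm up, 7 mm sideways, 6 mm deep of the slot point; every tumbler upright on a tray within 15 mm of the seat's middle; all at rest (all of step 1 and all of step 2 and ((horizontal distance between tumbler1 and seat1 below 0.015 m and z of tumbler1 in the frame of seat1 between -0.004 and 0.005 m) or (horizontal distance between tumbler1 and seat2 below 0.015 m and z of tumbler1 in the frame of seat2 between -0.004 and 0.005 m) or (horizontal distance between tumbler1 and seat3 below 0.015 m and z of tumbler1 in the frame of seat3 between -0.004 and 0.005 m)) and angle between each of tumbler1, tumbler2, tumbler3's own z axis and vertical below 0.12 rad and linear speed of each of tumbler1, tumbler2, tumbler3 below 0.03 m/s and ((horizontal distance between tumbler2 and seat1 below 0.015 m and z of tumbler2 in the frame of seat1 between -0.004 and 0.005 m) or (horizontal distance between tumbler2 and seat2 below 0.015 m and z of tumbler2 in the frame of seat2 between -0.004 and 0.005 m) or (horizontal distance between tumbler2 and seat3 below 0.015 m and z of tumbler2 in the frame of seat3 between -0.004 and 0.005 m)) and ((horizontal distance between tumbler3 and seat1 below 0.015 m and z of tumbler3 in the frame of seat1 between -0.004 and 0.005 m) or (horizontal distance between tumbler3 and seat2 below 0.015 m and z of tumbler3 in the frame of seat2 between -0.004 and 0.005 m) or (horizontal distance between tumbler3 and seat3 below 0.015 m and z of tumbler3 in the frame of seat3 between -0.004 and 0.005 m))); the robot touches nothing.
It fails at once if the spoon rest is shoved more than 30 mm (distance of lemon from where it was at the start of the episode above 0.03 m).
It fails at once if the sugar bowl is shoved more than 30 mm (distance of sugar from where it was at the start of the episode above 0.03 m).
It fails at once if the tamper is shoved more than 30 mm (distance of tamper from where it was at the start of the episode above 0.03 m).
It fails at once if a tumbler is tipped over (angle between any of tumbler1, tumbler2, tumbler3's own z axis and vertical above 0.8 rad).
Of bracket1, bracket2, bracket3 only 2 to 3 are there at a start; the rules pass over those that are not, and their reading is None.
Of tumbler1, tumbler2, tumbler3 only 2 to 2 are there at a start; the rules pass over those that are not, and their reading is None.
At some moment in a run one of pot, canister may be knocked a few centimetres aside while the robot is not near it.
It also fails if it takes over 210 s, if anything falls off the work surface, if the arm or the gripper's body presses on something with over 40 N, if the wrist force passes 120 N, or if a joint passes its speed limit or range.

## Working session

There is one attempt and no reset: what is moved stays moved. The work goes in short steps, each a Python script; the robot and the scene stay as the last script left them, time stands still between calls to the robot, and variables do not carry over. Pictures are saved under pics/ and viewed, about 12 in all and at most 16, crops included, and the job is handed in when it is done.

```bash
ls; mkdir -p pics; python3 - <<'E'
from station import arm, snapshot, camera_info
import cv2, numpy as np
for n in ("scene","side","wrist"):
    im=snapshot(n); cv2.imwrite(f"pics/{n}0.png",cv2.resize(im,None,fx=1.5,fy=1.5,interpolation=cv2.INTER_CUBIC)); cv2.imwrite(f"pics/raw_{n}0.png",im)
    print(n,camera_info(n))
print(arm.read_tool_pos(),arm.read_eef_rot(),arm.read_time())
E
```

```text
pics
scene {'fx': 405.0938770676605, 'fy': 405.0938770676605, 'cx': 250.50415605070364, 'cy': 192.81578126621233, 'R': array([[-0.60059837,  0.79953251,  0.00541972],
       [ 0.6883272 ,  0.52048743, -0.50527071],
       [-0.40680125, -0.29973423, -0.86294388]]), 't': array([ 0.2749018 , -0.32422784,  1.53041839])}
side {'fx': 454.09290579927796, 'fy': 454.09290579927796, 'cx': 250.729332686142, 'cy': 190.68695253967104, 'R': array([[-0.87334913, -0.48703706,  0.00749664],
       [-0.36131608,  0.63743269, -0.68053674],
       [ 0.32666801, -0.59705483, -0.73267561]]), 't': array([0.47112232, 0.24762832, 1.39129453])}
wrist {'fx': 331.0945997997595, 'fy': 331.0945997997595, 'cx': 251.74918294095295, 'cy': 195.10213653246527, 'T_tool_cam': array([[-6.01641851e-04, -2.90391286e-01,  9.56907801e-01,
        -7.09428175e-02],
       [ 9.99999775e-01, -4.57919595e-04,  4.89771173e-04,
        -1.91460232e-03],
       [ 2.95961552e-04,  9.56907880e-01,  2.90391496e-01,
        -7.34715395e-02],
       [ 0.00000000e+00,  0.00000000e+00,  0.00000000e+00,
         1.00000000e+00]])}
[ 0.15555604 -0.6306628   0.30298887] [-0.70185123 -0.08599802  0.70203526 -0.08459133] 0.15
```

View pics/scene0.png

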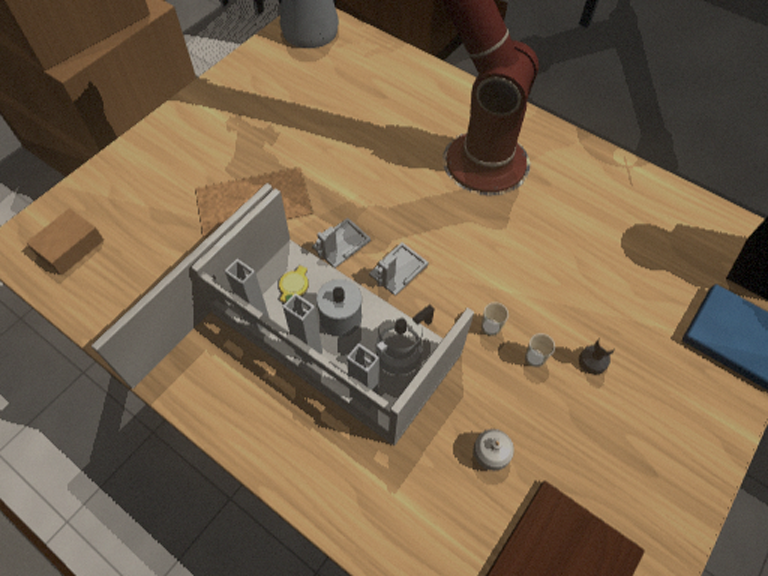

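View pics/side0.png

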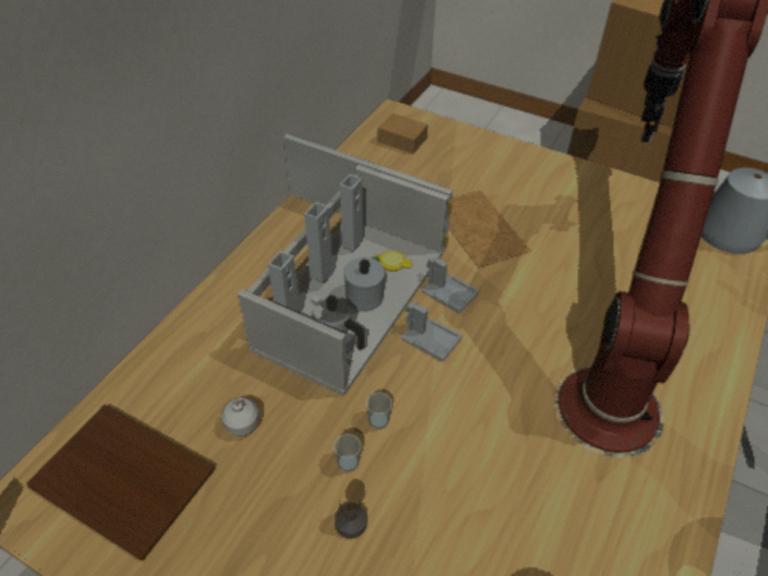

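The scene shows two brackets in front of the cupboard at (343,243) and (400,268), and two tumblers at (494,318) and (540,350). The canister knob is at (338,292), the pot knob at (401,323), and the mat is right of the cupboard. The side view agrees: knobs at (365,265) and (332,303), tumblers at (379,410) and (348,452). I'll triangulate these.

```bash
cat > h.py <<'E'
from station import arm, snapshot, camera_info, ticket
import cv2, numpy as np
from scipy.spatial.transform import Rotation as Rot
def cam(n, pose=None):
    c=camera_info(n); K=np.array([[c["fx"],0,c["cx"]],[0,c["fy"],c["cy"]],[0,0,1]])
    if n=="wrist":
        p,q=pose; T=np.eye(4); T[:3,:3]=Rot.from_quat(q).as_matrix(); T[:3,3]=p
        M=np.linalg.inv(T@c["T_tool_cam"]); R,t=M[:3,:3],M[:3,3]
    else: R,t=np.array(c["R"]),np.array(c["t"])
    return K,R,t
def ray(C,uv):
    K,R,t=C; d=R.T@np.linalg.inv(K)@np.array([uv[0],uv[1],1.]); return -R.T@t,d
def onz(C,uv,z):
    o,d=ray(C,uv); return o+d*(z-o[2])/d[2]
def tri(*cu):
    A=np.zeros((3,3));b=np.zeros(3)
    for C,uv in cu:
        o,d=ray(C,uv); d=d/np.linalg.norm(d); P=np.eye(3)-np.outer(d,d); A+=P;b+=P@o
    x=np.linalg.solve(A,b)
    e=max(np.linalg.norm(np.cross(x-ray(C,u)[0],ray(C,u)[1]/np.linalg.norm(ray(C,u)[1]))) for C,u in cu)
    return x,e
def proj(C,X):
    K,R,t=C; p=K@(R@np.asarray(X)+t); return p[:2]/p[2]
def quat(yaw):
    """tool down; jaw axis (tool y) along world angle yaw"""
    y=np.array([np.cos(yaw),np.sin(yaw),0]); x=np.array([0,0,-1.]); return Rot.from_matrix(np.c_[x,y,np.cross(x,y)]).as_quat()
def snap(n,fn,s=1.5):
    pose=(np.array(arm.read_tool_pos()),np.array(arm.read_eef_rot())) if n=="wrist" else None
    im=snapshot(n); cv2.imwrite("pics/raw_"+fn+".png",im); cv2.imwrite("pics/"+fn+".png",cv2.resize(im,None,fx=s,fy=s,interpolation=cv2.INTER_CUBIC))
    if pose: np.save("pics/"+fn+".npy",np.r_[pose[0],pose[1]])
    return im,cam(n,pose)
def wcam(fn):
    a=np.load("pics/"+fn+".npy"); return cam("wrist",(a[:3],a[3:]))
E
python3 - <<'E'
from h import *
np.set_printoptions(precision=4,suppress=True)
S,D=cam("scene"),cam("side"); u=lambda *a:np.array(a)/1.5
P=dict(canknob=((338,290),(364,262)),potknob=((401,321),(331,299)),up1=((240,265),(350,181)),up2=((300,300),(317,208)),up3=((363,350),(284,257)),
 tumA=((494,318),(379,410)),tumB=((540,350),(348,452)),ribA=((325,240),(436,267)),ribB=((385,265),(417,313)),
 wallL_front=((470,312),(349,340)),wallR_front=((270,189),(449,192)))
for k,(a,b) in P.items(): x,e=tri((S,u(*a)),(D,u(*b))); print(k,x,round(e,4))
for n,C,pts in(("scene",S,[(195,187),(300,170),(313,209)]),("side",D,[(480,192),(527,244),(483,267)])):
    for p in pts: print("mat",n,onz(C,u(*p),.004)[:2])
for n,C,pts in(("lemon",S,[(293,284)]),("lemon",D,[(394,260)])):
    print(n,onz(C,u(*pts[0]),.03)[:2])
print("sugar",onz(S,u(494,452),.03)[:2],"tamper",onz(S,u(595,362),.02)[:2])
E
```

```text
canknob [ 0.5739 -0.0057  0.131 ] 0.0001
potknob [0.5666 0.1396 0.1561] 0.0009
up1 [ 0.6823 -0.1382  0.2242] 0.0044
up2 [0.6798 0.0041 0.2491] 0.0017
up3 [0.6772 0.1366 0.2183] 0.0002
tumA [0.3909 0.2563 0.0379] 0.0007
tumB [0.3972 0.3671 0.039 ] 0.0022
ribA [ 0.4585 -0.1398  0.0542] 0.0003
ribB [0.4328 0.0064 0.0549] 0.0014
wallL_front [0.477  0.2281 0.1696] 0.0053
wallR_front [ 0.4908 -0.2495  0.1834] 0.0034
mat scene [ 0.5029 -0.5156]
mat scene [ 0.3076 -0.3477]
mat scene [ 0.3814 -0.244 ]
mat side [ 0.4969 -0.5035]
mat side [ 0.3128 -0.3728]
mat side [ 0.3773 -0.243 ]
lemon [ 0.5775 -0.1333]
lemon [ 0.5652 -0.134 ]
sugar [0.628  0.4024] tamper [0.3442 0.4706]
```

```bash
python3 - <<'E'
from h import *
arm.movep([.46,.12,.42],quat(np.pi/2)); print(arm.read_tool_pos(),arm.read_joint_positions()); im,_=snap("wrist","w1")
arm.line_to([.46,-.08,.42],.25); snap("wrist","w2")
arm.line_to([.45,-.30,.40],.25); snap("wrist","w3")
print(arm.read_time())
E
```

```text
[0.46048451 0.11901605 0.41969307] [ 0.50421601  0.43215269 -1.18636029  1.69103873  0.41428278  1.30330038
  0.8051358 ]
5.1583
```

View pics/w1.png

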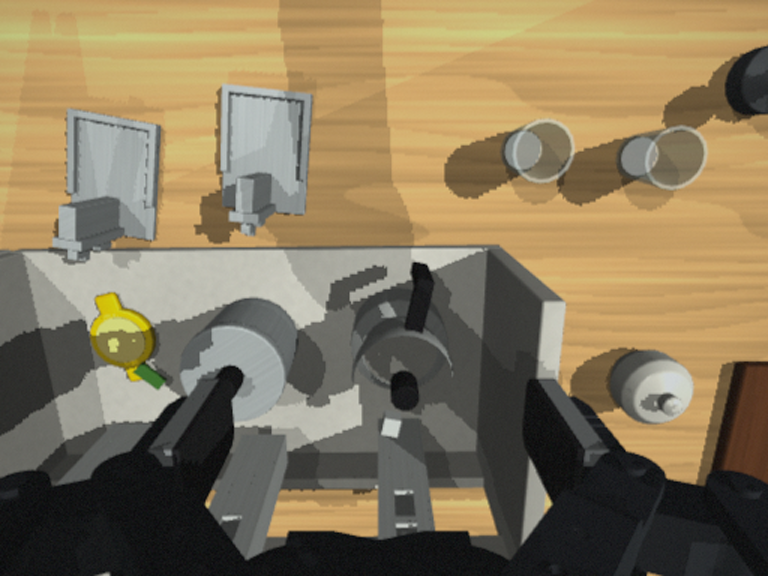

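View pics/w2.png

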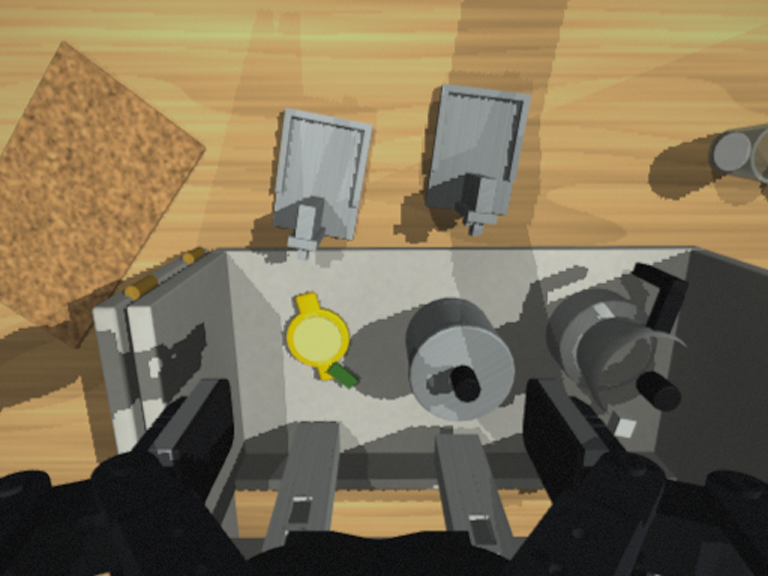

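View pics/w3.png

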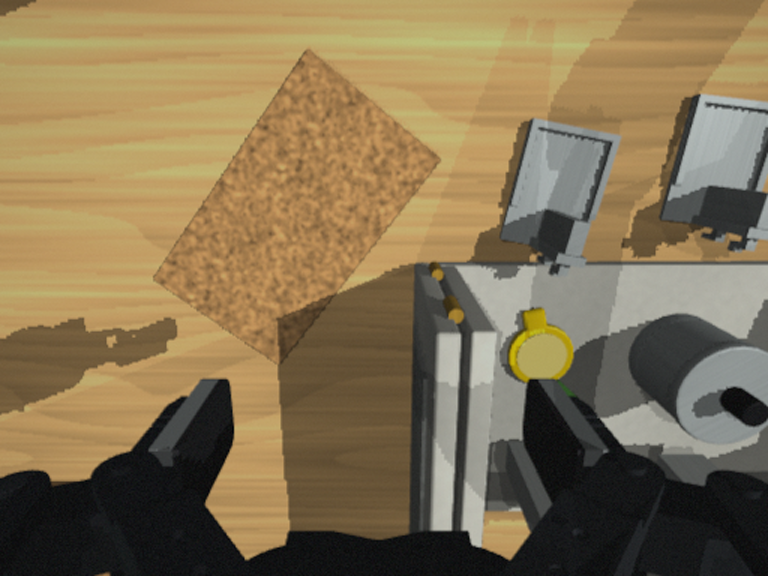

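The tray front corners, tumbler rims and mat corners are clear. Mat corners in w3 are (308,50), (440,160), (282,362) and (154,278). Knob tips in w1 and w2 are canister (231,378) and (466,384), pot (404,392) and (655,390). Upright slots show at the bottom edge and get a dedicated view later.

```bash
python3 - <<'E'
from h import *
np.set_printoptions(precision=4,suppress=True)
W1,W2,W3=map(wcam,("w1","w2","w3")); S,D=cam("scene"),cam("side"); u=lambda *a:np.array(a)/1.5
print("can",tri((W1,u(233,376)),(W2,u(466,384)),(S,u(338,290)),(D,u(364,262))), onz(W2,u(468,387),.133))
print("pot",tri((W1,u(404,397)),(S,u(401,321)),(D,u(331,299))),onz(W1,u(404,400),.158),onz(W2,u(667,394),.158))
M=np.array([onz(W3,u(*p),.004)[:2] for p in [(308,50),(440,160),(282,362),(154,278)]]); print("mat",M,M.mean(0),np.linalg.norm(np.diff(M,axis=0),axis=1))
d=M[0]+M[1]-M[2]-M[3]; print("mat long ang",np.arctan2(d[1],d[0]))
for n,W,a,b in(("B",W1,(222,86),(313,94)),("B",W2,(443,86),(531,95)),("A",W2,(285,109),(373,124)),("A",W3,(531,119),(620,137)),("A",W1,(68,110),(161,124))):
    p,q=onz(W,u(*a),.012)[:2],onz(W,u(*b),.012)[:2]; y=q-p; L=np.linalg.norm(y); yaw=np.arctan2(-y[0],y[1])
    x=np.array([np.cos(yaw),np.sin(yaw)]); print(n,"L",L,"yaw",yaw,"origin",(p+q)/2+.045*x,"rib",(p+q)/2+.088*x)
print("tum",onz(W1,u(541,151),.065),onz(W1,u(674,158),.065))
# cupboard floor front edge
p,q=onz(W2,u(225,249),.018)[:2],onz(W2,u(692,247),.018)[:2]; print("front edge",p,q,np.arctan2(-(q-p)[0],(q-p)[1]))
print("pot handle",onz(W1,u(420,268),.12),onz(W2,u(655,270),.12))
for n,W,p in(("up3",W1,(403,493)),("up2",W2,(480,525)),("up1",W2,(300,508))): print(n,[onz(W,u(*p),z) for z in (.15,.2)])
print(arm.ik([.571,-.004,.19],quat(np.pi/2)) is not None)
E
```

```text
can (array([ 0.5716, -0.0038,  0.1276]), np.float64(0.008564360759254966)) [ 0.5724 -0.0039  0.133 ]
pot (array([0.5671, 0.1399, 0.1572]), np.float64(0.0012803362103751537)) [0.5703 0.1399 0.158 ] [0.5648 0.1401 0.158 ]
mat [[ 0.3007 -0.3561]
 [ 0.3913 -0.2393]
 [ 0.5925 -0.3935]
 [ 0.5036 -0.5137]] [ 0.447  -0.3757] [0.1478 0.2535 0.1495]
mat long ang 2.484380589267879
B L 0.08144733739897607 yaw -0.08462682438977784 origin [0.3852 0.0182] rib [0.4281 0.0145]
B L 0.07982120632712712 yaw -0.09185604541060818 origin [0.3854 0.0174] rib [0.4282 0.0135]
A L 0.08077359878098328 yaw -0.1577819720795639 origin [ 0.4074 -0.1278] rib [ 0.4499 -0.1346]
A L 0.08131792805745917 yaw -0.18185002031918895 origin [ 0.4077 -0.1303] rib [ 0.45   -0.1381]
A L 0.08370752689111675 yaw -0.1467514667170904 origin [ 0.4074 -0.1253] rib [ 0.4499 -0.1316]
tum [0.3927 0.2552 0.065 ] [0.3986 0.3656 0.065 ]
front edge [ 0.4847 -0.2244] [0.4817 0.2282] 0.006679898358172184
pot handle [0.4781 0.1529 0.12  ] [0.4789 0.1373 0.12  ]
up3 [array([0.6595, 0.1406, 0.15  ]), array([0.6194, 0.1377, 0.2   ])]
up2 [array([0.6915, 0.0097, 0.15  ]), array([ 0.6466, -0.003 ,  0.2   ])]
up1 [array([ 0.6747, -0.1401,  0.15  ]), array([ 0.6322, -0.1309,  0.2   ])]
True
```

```bash
cat > pick.py <<'E'
from h import *
Q=quat(np.pi/2)
def carry(src,zp,dst,zd,zup):
    arm.move_gripper(.5)
    arm.line_to([src[0],src[1],zup],.3,Q); arm.line_to([src[0],src[1],zp+.03],.3); arm.line_to([src[0],src[1],zp],.1)
    arm.move_gripper(0,90); print("grip",arm.read_opening()*85)
    f0=arm.read_ft_force()[2]
    arm.line_to([src[0],src[1],zup],.2); print("lift",arm.read_ft_force()[2]-f0,arm.read_ft_force()[2])
    arm.line_to([.50,src[1],zup],.25); arm.line_to([dst[0],dst[1],zup],.25)
    arm.line_to([dst[0],dst[1],zd+.03],.25); arm.line_to([dst[0],dst[1],zd],.06); arm.pause(.2)
    print("down",arm.read_ft_force()[2])
    arm.move_gripper(.5); arm.line_to([dst[0],dst[1],zd+.06],.2); print("t",arm.read_time())
E
python3 - <<'E'
from pick import *
arm.line_to([.5,-.1,.40],.3)
carry((.572,-.004),.181,(.496,-.414),.1675,.40)
E
```

```text
grip 19.339631179900113
lift -8.426782873108273 -3.606741824060273
down 3.869877045945058
t 14.6833
```

```bash
python3 - <<'E'
from pick import *
arm.line_to([.496,-.414,.40],.3); arm.movep([.46,.12,.42],Q)
a=cv2.imread("pics/raw_w1.png"); b,_=snap("wrist","w4")
r=(slice(165,280),slice(225,305)); d=cv2.absdiff(a[r],b[r]).mean(); print("diff",d)
if d<12: carry((.567,.140),.205,(.398,-.338),.1915,.42)
E
```

```text
diff 5.200833333333334
grip 19.391067510478287
lift -9.636682149643313 -4.352459757242433
down 5.541967499021585
t 26.0167
```

```bash
python3 - <<'E'
from pick import *
p=np.radians(38); R0=Rot.from_quat(Q); q=(Rot.from_euler('y',-p)*R0).as_quat()
print(Rot.from_quat(q).as_matrix()[:,0])
arm.line_to([.398,-.338,.36],.3)
for i,y in enumerate((-.06,.10)):
    try: arm.movep([.44,y,.33],q); snap("wrist",f"u{i}")
    except arm.MotionError as e: print(e)
snap("scene","s1"); print(arm.read_tool_pos(),arm.read_time())
E
python3 -c "
import cv2,os,numpy as np
print(os.listdir('pics'))
ims=[cv2.imread('pics/raw_u%d.png'%i)[60:300] for i in (0,1)]
cv2.imwrite('pics/u01.png',cv2.resize(np.vstack(ims),None,fx=1.2,fy=1.2))"
```

```text
[ 0.61566148  0.         -0.78801075]
[0.44016415 0.09932277 0.32997167] 29.4417
['w1.npy', 'u0.npy', 'w4.npy', 'u0.png', 'raw_w1.png', 'w2.png', 'raw_wrist0.png', 'raw_s1.png', 'w2.npy', 'side0.png', 'wrist0.png', 'raw_w3.png', 'w4.png', 'raw_scene0.png', 'u1.npy', 's1.png', 'scene0.png', 'raw_w4.png', 'raw_w2.png', 'raw_side0.png', 'raw_u1.png', 'w3.png', 'u1.png', 'w1.png', 'w3.npy', 'raw_u0.png']
```

View pics/u01.png

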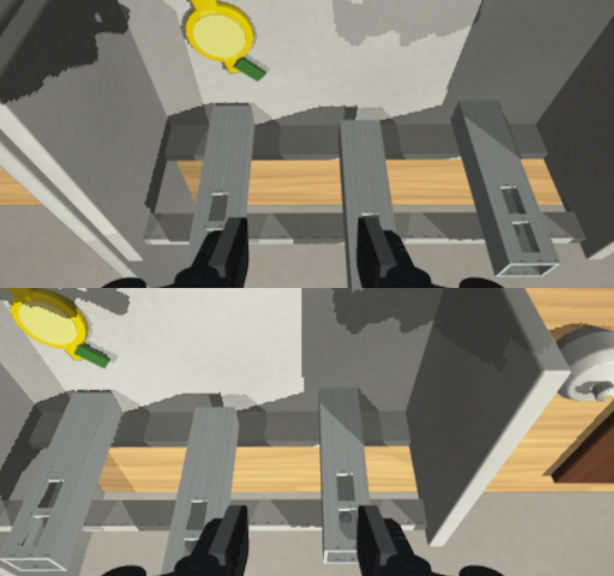

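View pics/s1.png

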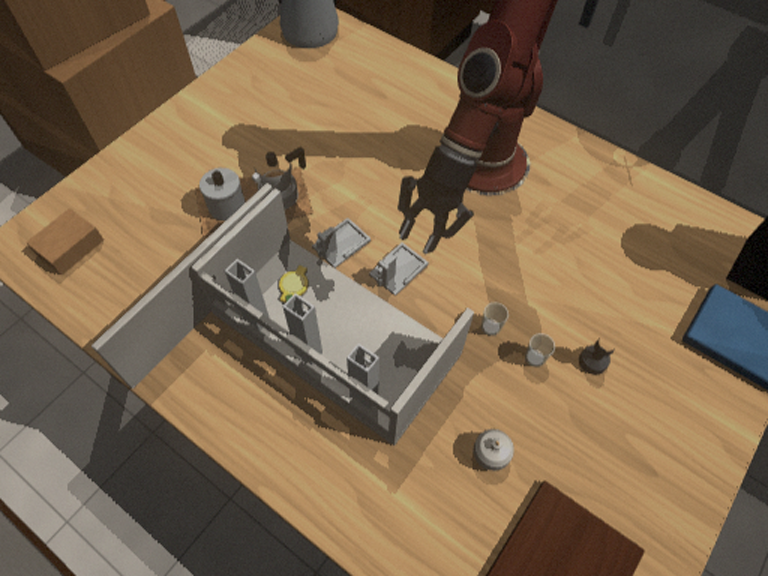

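Scene view: pot and canister both stand on the mat. u0 and u1 show the uprights; up3's slots are visible in both. I'll enlarge the slots.

```bash
python3 -c "
import cv2,numpy as np
I=[cv2.imread('pics/raw_u%d.png'%i) for i in (0,1)]
f=lambda i,x,y:cv2.convertScaleAbs(cv2.resize(I[i][y:y+96,x:x+120],None,fx=3.1,fy=3.1,interpolation=cv2.INTER_NEAREST),alpha=1.5)
cv2.imwrite('pics/slots.png',np.vstack([np.hstack([f(0,370,204),f(1,235,204)]),np.hstack([f(1,0,204),f(0,130,204)])]))"
```

```text
(no output)
```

View pics/slots.png

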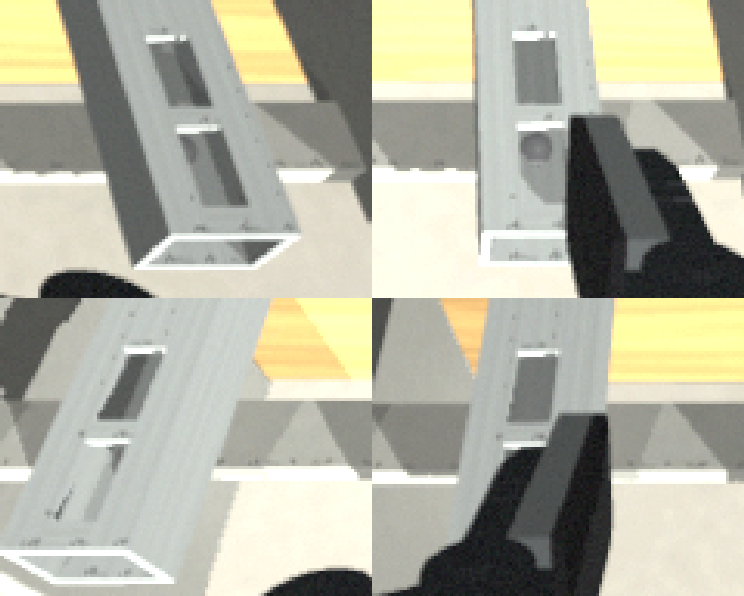

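```bash
python3 - <<'E'
from h import *
np.set_printoptions(precision=4,suppress=True)
U0,U1=wcam("u0"),wcam("u1")
def c(x,y,ox): return np.array([x/3.1+ox-.5,y/3.1+204-.5])
P={"up3 lower L":((146,36),(141,33)),"up3 lower R":((188,36),(186,33)),"up3 upper L":((174,124),(143,124)),
"up3 topL":((167,234),(110,232)),
"up1 lower L":((145,52),(125,49)),"up1 lower R":((188,52),(167,49)),"up1 upper L":((131,145),(83,140))}
for k,(a,b) in P.items():
    o=(370,235) if k[2]=="3" else (130,0)
    print(k,tri((U0,c(*a,o[0])),(U1,c(*b,o[1]))))
print("up3 upR by plane", [ (lambda o,d:o+d*(.652-o[0])/d[0])(*ray(U0,c(219,124,370)))], "up1 upR",[(lambda o,d:o+d*(.652-o[0])/d[0])(*ray(U1,c(130,140,0)))])
E
```

```text
up3 lower L (array([0.6686, 0.1338, 0.1352]), np.float64(0.00015867224136527765))
up3 lower R (array([0.6711, 0.1512, 0.1337]), np.float64(0.0001645263147203283))
up3 upper L (array([0.6679, 0.1326, 0.1731]), np.float64(0.0004105592831567106))
up3 topL (array([0.6711, 0.1198, 0.2122]), np.float64(9.590217018470489e-05))
up1 lower L (array([ 0.6713, -0.1478,  0.1406]), np.float64(9.121165907802296e-05))
up1 lower R (array([ 0.6706, -0.1314,  0.141 ]), np.float64(9.428589195401989e-05))
up1 upper L (array([ 0.6692, -0.1472,  0.1797]), np.float64(0.0003946510630527603))
up3 upR by plane [array([0.652 , 0.1387, 0.1807])] up1 upR [array([ 0.652 , -0.1185,  0.1877])]
```

```bash
cat > fit.py <<'E'
from h import *
F=lambda:np.array(arm.read_ft_force())
def step_until(d,step,nmax,lim,f0):
    """small steps along unit d until the opposing force passes lim; returns travel"""
    d=np.array(d,float); s=np.array(arm.read_tool_pos()); log=[]
    for i in range(1,nmax+1):
        arm.line_to(s+d*step*i,.03); f=-(F()-f0)@d; log.append(round(f,1))
        if f>lim: break
    print("steps",i,"travel",(np.array(arm.read_tool_pos())-s)@d*1e3,log); return i
def pick(rib,yaw,slot):
    q=quat(np.pi/2+yaw); zc=slot[2]+.055+.017
    arm.move_gripper(.5)
    arm.movep([*rib,.26],q); arm.line_to([*rib,.15],.25); arm.line_to([*rib,.119],.1)
    arm.move_gripper(0,110); print("grip mm",arm.read_opening()*85)
    arm.line_to([*rib,zc],.15); arm.line_to([slot[0]-.022-.06,slot[1],zc],.2,quat(np.pi/2)); arm.pause(.3)
    print(arm.read_tool_pos(),F(),arm.read_time())
def insert(slot):
    f0=F(); n=step_until([1,0,0],.002,34,10,f0); print(arm.read_tool_pos(),F()-f0)
E
python3 - <<'E'
from fit import *
pick((.428,.014),-.088,(.670,.1415,.1725)); snap("wrist","b1"); 
E
```

```text
grip mm 12.54969502367337
[0.58778659 0.14105583 0.24474664] [ 0.15679161 -0.21168667 -2.39878842] 34.5833
```

View pics/b1.png

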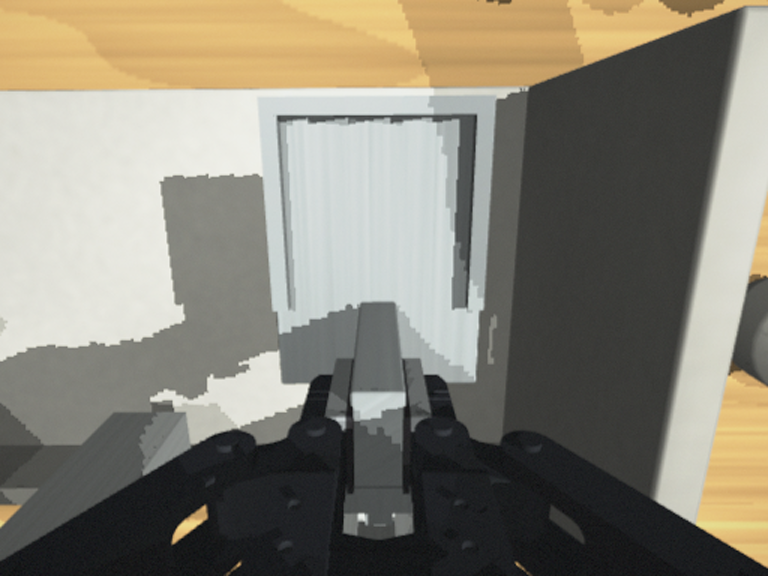

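The bracket is held square; its tray front edge runs (259,98) to (497,96). I'll check the grasp offset from that, then insert.

```bash
python3 - <<'E'
from fit import *
W=wcam("b1"); 
for p in((259,98),(497,96),(282,383),(476,382)): print(onz(W,np.array(p)/1.5,.1377 if p[1]<200 else .1317))
insert((.670,.1415,.1725))
E
```

```text
[0.49878112 0.10301847 0.1377    ]
[0.49823139 0.18263872 0.1377    ]
[0.60736566 0.10345252 0.1317    ]
[0.60695018 0.18289867 0.1317    ]
steps 32 travel 60.765036015923755 [np.float64(1.2), np.float64(0.5), np.float64(0.6), np.float64(1.5), np.float64(1.1), np.float64(1.8), np.float64(1.0), np.float64(0.3), np.float64(1.2), np.float64(1.3), np.float64(1.1), np.float64(1.1), np.float64(1.7), np.float64(1.2), np.float64(0.6), np.float64(1.3), np.float64(1.1), np.float64(0.8), np.float64(1.4), np.float64(1.2), np.float64(0.7), np.float64(1.0), np.float64(1.1), np.float64(1.3), np.float64(1.8), np.float64(1.9), np.float64(1.3), np.float64(1.2), np.float64(0.9), np.float64(4.9), np.float64(7.0), np.float64(11.9)]
[0.64860716 0.14140377 0.24468242] [-11.85893749  -0.11371186   6.82288101]
```

```bash
cat >> fit.py <<'E'
def press(nmax=14):
    f0=F(); step_until([0,0,-1],.0015,nmax,32,f0); print(arm.read_tool_pos(),F()-f0)
E
python3 - <<'E'
from fit import *
press()
E
```

```text
steps 14 travel 16.188234592919375 [np.float64(-5.4), np.float64(-8.2), np.float64(-8.6), np.float64(-7.2), np.float64(-7.6), np.float64(-8.6), np.float64(-9.9), np.float64(-10.9), np.float64(-9.9), np.float64(-6.7), np.float64(-5.4), np.float64(-1.1), np.float64(3.7), np.float64(9.3)]
[0.64812444 0.14151481 0.22849418] [-2.24707584 -0.94575957  9.33865394]
```

```bash
python3 - <<'E'
from fit import *
p=np.array(arm.read_tool_pos())
for z in (.222,.220,.218,.216,.214,.212,.210,.208):
    arm.line_to([p[0],p[1],z],.03); f=F(); print(z,arm.read_tool_pos(),f)
    if f[2]>38: break
E
```

```text
0.222 [0.64803292 0.14152634 0.22840898] [-13.81873552  -1.99232255  18.95743505]
0.22 [0.64799439 0.1415495  0.22829491] [-17.26589168  -2.66512477  26.59608858]
0.218 [0.64795349 0.14154341 0.22822046] [-19.26457603  -3.84021056  33.43195968]
0.216 [0.64793392 0.14149942 0.22811645] [-22.33905161  -3.05360771  40.96935116]
```

```bash
cat >> fit.py <<'E'
def release():
    p=np.array(arm.read_tool_pos()); arm.line_to([p[0],p[1],p[2]+.0005],.03); arm.move_gripper(.45); arm.line_to([p[0],p[1],p[2]+.12],.2)
def press2(zstop):
    p=np.array(arm.read_tool_pos()); c=p[2]
    while c>zstop:
        c-=.0025; arm.line_to([p[0],p[1],c],.04); f=F()[2]
        if f>38: break
    print("pressed",c,arm.read_tool_pos(),F())
E
python3 - <<'E'
from fit import *
release(); arm.line_to([.55,0,.36],.3)
s=(.670,-.1395,.179)
pick((.450,-.1348),-.16,s); im,W=snap("wrist","b2"); 
g=cv2.cvtColor(im,cv2.COLOR_BGR2GRAY); cv2.imwrite("pics/b2c.png",cv2.resize(im[:300],None,fx=1.2,fy=1.2))
E
```

```text
grip mm 12.069415845215948
[ 0.58745866 -0.13963946  0.25130262] [ 0.22570809  0.37138535 -2.09108988] 54.1833
```

View pics/b2c.png

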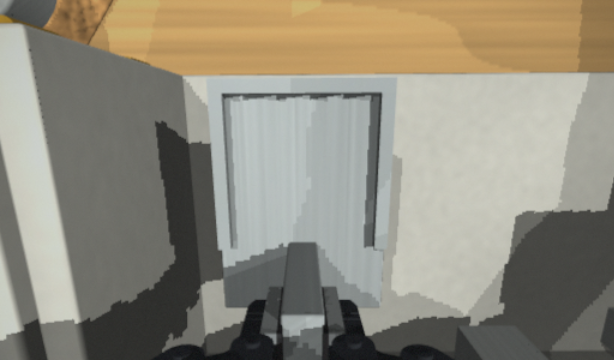

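The second bracket is held the same way, front edge (208,79) to (397,77), matching the first. Inserting it.

```bash
python3 - <<'E'
from fit import *
insert((.670,-.1395,.179))
x=arm.read_tool_pos()[0]
if x>.643: press2(.212)
E
```

```text
steps 33 travel 62.525255894304465 [np.float64(1.1), np.float64(-0.1), np.float64(1.3), np.float64(0.9), np.float64(0.2), np.float64(0.4), np.float64(-0.1), np.float64(0.7), np.float64(-0.1), np.float64(0.0), np.float64(0.4), np.float64(0.3), np.float64(-0.1), np.float64(0.3), np.float64(-0.1), np.float64(0.6), np.float64(-0.3), np.float64(0.9), np.float64(0.4), np.float64(0.3), np.float64(0.9), np.float64(1.2), np.float64(-0.3), np.float64(0.4), np.float64(0.4), np.float64(0.1), np.float64(-0.6), np.float64(1.2), np.float64(0.3), np.float64(-0.2), np.float64(3.7), np.float64(7.0), np.float64(11.3)]
[ 0.65012017 -0.13976289  0.25143673] [-11.25164757   0.57931947   8.20494866]
pressed 0.22143673420133986 [ 0.6494474  -0.13963472  0.23429914] [-24.40182489   3.68236528  44.55690472]
```

```bash
python3 - <<'E'
from fit import *
release()
arm.line_to([.50,0,.36],.3)
q=(Rot.from_euler('y',-np.radians(38))*Rot.from_quat(quat(np.pi/2))).as_quat()
arm.movep([.44,0,.33],q); im,_=snap("wrist","u2"); s,_=snap("side","d2"); c,_=snap("scene","s2")
v=np.hstack([cv2.resize(s[60:330,100:400],(450,405)),cv2.resize(c[80:300,40:360],(350,241+164))[:, :]])
cv2.imwrite("pics/chk.png",np.vstack([cv2.resize(im[170:300],(800,203)),cv2.resize(v,(800,390))])); print(arm.read_time())
E
```

```text
69.1667
```

View pics/chk.png

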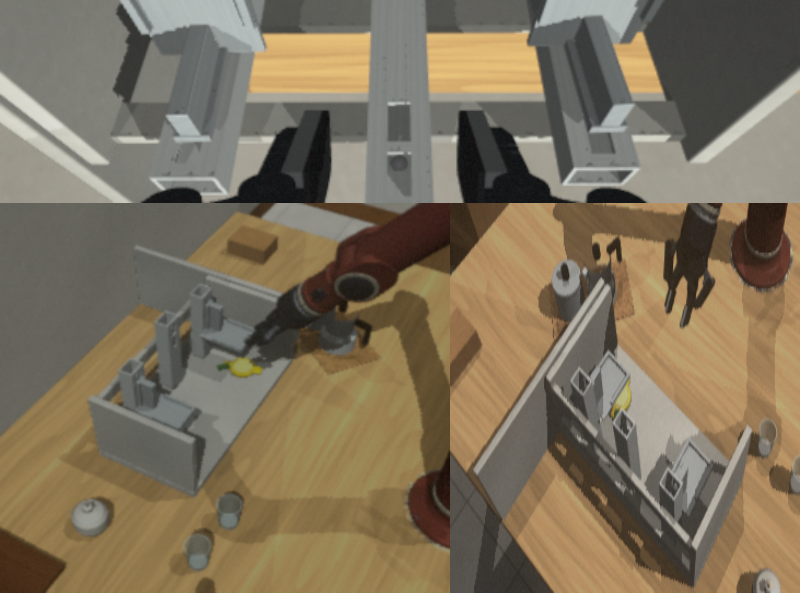

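Both brackets sit home against the uprights, trays level, and the tumblers are untouched. Next, the tumblers.

```bash
python3 - <<'E'
from fit import *
q=quat(np.pi/2)
def tum(src,dst,seatz):
    arm.movep([*src,.30],q); arm.move_gripper(.85); arm.line_to([*src,.15],.25); arm.line_to([*src,.099],.1)
    arm.move_gripper(0,30); print("grip",arm.read_opening()*85)
    arm.line_to([*src,.37],.2); arm.line_to([*dst,.37],.2); z=seatz+.100
    arm.line_to([*dst,z+.03],.2); arm.line_to([*dst,z],.04); arm.pause(.3); print("F",F())
    arm.move_gripper(.8); arm.pause(.2); arm.line_to([*dst,z+.03],.06); arm.line_to([*dst,.37],.2)
arm.line_to([.44,.1,.36],.3)
tum((.393,.2552),(.600,.1415),.1152)
tum((.3986,.3656),(.6014,-.1397),.1213)
arm.line_to([.46,-.08,.42],.25); im,_=snap("wrist","f1"); c,_=snap("scene","f2"); s,_=snap("side","f3"); print(arm.read_time())
cv2.imwrite("pics/fin.png",np.vstack([cv2.resize(im[:280],(600,328)),np.hstack([cv2.resize(c[80:300,60:340],(300,236)),cv2.resize(s[80:300,120:400],(300,236))])]))
E
```

```text
grip 50.09599108807044
F [ 0.44664351  0.59698945 -0.33234116]
grip 50.802122866494386
F [ 0.41180292 -0.21571603 -1.27165201]
92.6417
```

View pics/fin.png

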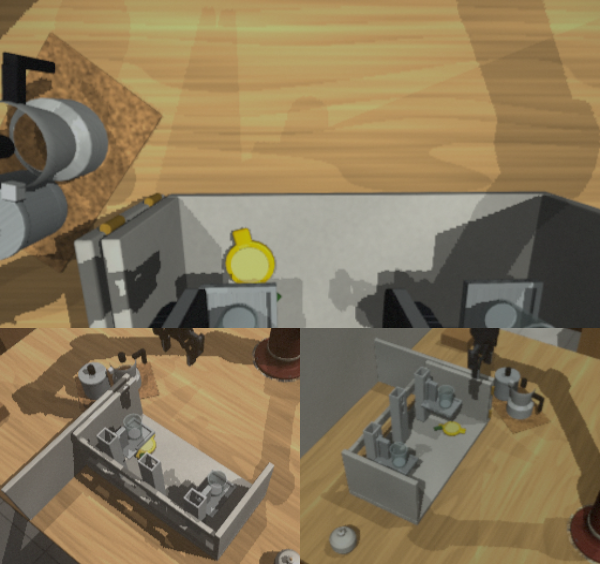

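Both tumblers are on the trays. Now a closer look at the mat and at the tumblers.

```bash
python3 - <<'E'
from fit import *
arm.line_to([.45,-.32,.44],.3); im,_=snap("wrist","g1"); 
arm.line_to([.46,-.08,.44],.3); q=(Rot.from_euler('y',-np.radians(30))*Rot.from_quat(quat(np.pi/2))).as_quat()
arm.movep([.46,0,.36],q); w,_=snap("wrist","g2"); print(arm.read_time())
f=lambda I,x,y,wd,h,k:cv2.resize(I[y:y+h,x:x+wd],None,fx=k,fy=k,interpolation=cv2.INTER_CUBIC)
a=f(im,90,0,300,300,1.3); b=f(w,0,0,512,205,800/512)
cv2.imwrite("pics/g.png",np.vstack([b[:,:800],np.hstack([f(im,60,20,400,210,1.3),np.zeros((273,280,3),np.uint8)])]))
E
```

```text
95.5083
```

View pics/g.png

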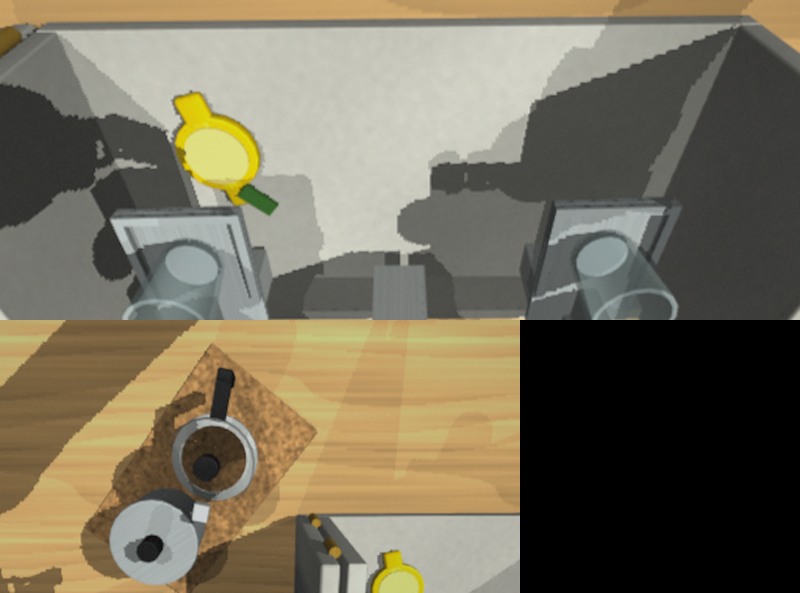

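```bash
python3 - <<'E'
from h import *
np.set_printoptions(precision=4,suppress=True)
G1,G2=wcam("g1"),wcam("g2"); m=np.array([.447,-.3757]); a=2.4844; ex=np.array([np.cos(a),np.sin(a)]); ey=np.array([-ex[1],ex[0]])
for n,p,z in(("can",(150,548),.119),("pot",(206,468),.144)):
    X=onz(G1,np.array([60+p[0]/1.3,20+(p[1]-320)/1.3]),z)[:2]; print(n,X,"mat frame",(X-m)@ex,(X-m)@ey)
for n,p,z,s in(("t1",(192,263),.1213,(.6014,-.1397)),("t3",(603,256),.1152,(.600,.1415))):
    X=onz(G2,np.array(p)/1.5625,z); print(n,X,X[:2]-s)
E
```

```text
can [ 0.4956 -0.4105] mat frame -0.05971964619912804 -0.0020897785939049526
pot [ 0.4174 -0.3528] mat frame 0.03739244205723033 -1.3954680076778821e-05
t1 [ 0.6007 -0.139   0.1213] [-0.0007  0.0007]
t3 [0.6002 0.1449 0.1152] [0.0002 0.0034]
```

```bash
python3 - <<'E'
from h import *
arm.pause(.5); print(arm.read_ft_force(),arm.read_time()); ticket.finish_job()
E
```

```text
[-0.3643651   1.20161913  0.40481814] 96.0083
the job is handed in; nothing more can be done
```

I finished the task and handed it in at 96 s on the robot's clock. The hand-in gives no verdict, so what follows is my own last checks.

- **Pot and canister:** Both stand on the mat. In the mat's frame the pot is about 37 mm and the canister about 60 mm from the middle lengthwise, and both are within 2 mm across. The pot is about 24 mm from where I put it. It was probably knocked while the arm was elsewhere, but it is within limits, so I left it.
- **Brackets:** Only two were there. I fitted them to the two outer uprights. Each stopped hard under about 40 N, within 1 mm of the expected home height. I judged "locked" from that stop and the pictures; I did not measure the claw points directly afterwards.
- **Tumblers:** Only two were there, one now on each tray. Both look upright in the pictures, with their feet within about 4 mm of the seat centres.
- **Bystanders:** I did not touch the spoon rest, sugar bowl or tamper, and did not measure them again. In the last pictures the spoon rest and sugar bowl look unmoved; the tamper was out of view.

**Disagreement:** The wrist camera read the held bracket about 2 mm to the left of the arm's own position, which matches the stated calibration error.

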